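Check the pendant cases for stiff hinges

TASK

Lift the lid of every pendant case right up, past upright, and let go, to check that its hinge swings freely. Leave each case whose lid falls fully open by itself standing open where it is; a case whose lid stays stiffly where you let go is a reject: shut its lid and set it down, without dropping it, flat on the floor of the shallow returns tray. Do not disturb the other goods on the table.

Things in the scene. Friction and masses are not known exactly. Their poses are not given: they have to be found in the camera images.
- case_a: One of three identical-looking wooden pendant cases: a narrow open-topped box 100 mm deep (its x), 60 mm wide (its y), 46 mm tall, walls 6 mm, about 0.7 kg (weighted bottom), standing loose on the table, with a 10 mm lid (54 mm wide) hinged along its far short side; 56 mm tall in all when shut. Origin: centre of its underside; x points from the pull to the hinge, z up; the pull faces roughly towards the robot. It may be gripped across its 60 mm width.
- case_a_lid (a joint): Hinge angle of the lid of case_a: 0 = shut, 1.57 = upright, 2.3 = fully open against its stop (leaning back, held by its own weight). Lid about 0.07 kg. A free hinge lets the lid fall by itself (shut before upright, open past it) and takes under 0.4 N at the pull; a stiff hinge keeps the lid wherever it is let go and takes about 1 N at the pull. The case is not held down: guide the lid closely along its arc, or the case is dragged or tipped.
- case_a_pull (a point): Centre of the lid pull of case_a: a wooden crossbar with rounded ends, 38 mm long along the case's y, 18 mm thick, on a slim neck 10 mm wide, 32 mm in front of the case's front edge (case frame -82, 0, 51 mm when shut). Pinched end to end from above, it turns between the fingers as the lid swings. It moves with the lid, 132 mm from the hinge.
- case_a_hinge (a point): Point on the hinge axis of case_a (case frame 50, 0, 46 mm); the axis runs along the case's y.
- case_b: One of three identical-looking wooden pendant cases: a narrow open-topped box 100 mm deep (its x), 60 mm wide (its y), 46 mm tall, walls 6 mm, about 0.7 kg (weighted bottom), standing loose on the table, with a 10 mm lid (54 mm wide) hinged along its far short side; 56 mm tall in all when shut. Origin: centre of its underside; x points from the pull to the hinge, z up; the pull faces roughly towards the robot. It may be gripped across its 60 mm width.
- case_b_lid (a joint): Hinge angle of the lid of case_b: 0 = shut, 1.57 = upright, 2.3 = fully open against its stop (leaning back, held by its own weight). Lid about 0.07 kg. A free hinge lets the lid fall by itself (shut before upright, open past it) and takes under 0.4 N at the pull; a stiff hinge keeps the lid wherever it is let go and takes about 1 N at the pull. The case is not held down: guide the lid closely along its arc, or the case is dragged or tipped.
- case_b_pull (a point): Centre of the lid pull of case_b: a wooden crossbar with rounded ends, 38 mm long along the case's y, 18 mm thick, on a slim neck 10 mm wide, 32 mm in front of the case's front edge (case frame -82, 0, 51 mm when shut). Pinched end to end from above, it turns between the fingers as the lid swings. It moves with the lid, 132 mm from the hinge.
- case_b_hinge (a point): Point on the hinge axis of case_b (case frame 50, 0, 46 mm); the axis runs along the case's y.
- case_c: One of three identical-looking wooden pendant cases: a narrow open-topped box 100 mm deep (its x), 60 mm wide (its y), 46 mm tall, walls 6 mm, about 0.7 kg (weighted bottom), standing loose on the table, with a 10 mm lid (54 mm wide) hinged along its far short side; 56 mm tall in all when shut. Origin: centre of its underside; x points from the pull to the hinge, z up; the pull faces roughly towards the robot. It may be gripped across its 60 mm width.
- case_c_lid (a joint): Hinge angle of the lid of case_c: 0 = shut, 1.57 = upright, 2.3 = fully open against its stop (leaning back, held by its own weight). Lid about 0.07 kg. A free hinge lets the lid fall by itself (shut before upright, open past it) and takes under 0.4 N at the pull; a stiff hinge keeps the lid wherever it is let go and takes about 1 N at the pull. The case is not held down: guide the lid closely along its arc, or the case is dragged or tipped.
- case_c_pull (a point): Centre of the lid pull of case_c: a wooden crossbar with rounded ends, 38 mm long along the case's y, 18 mm thick, on a slim neck 10 mm wide, 32 mm in front of the case's front edge (case frame -82, 0, 51 mm when shut). Pinched end to end from above, it turns between the fingers as the lid swings. It moves with the lid, 132 mm from the hinge.
- case_c_hinge (a point): Point on the hinge axis of case_c (case frame 50, 0, 46 mm); the axis runs along the case's y.
- tray: The returns tray: a fixed shallow rectangular open wooden tray, 210 mm (its x) by 166 mm (its y), rim 30 mm high, walls 6 mm, inner floor about 6 mm above the table. Origin: centre of its underside; z up. Cases lie in it flat, either way round, the pull passing over the rim if need be.
- wand_jar: Bystander: glass jar 80 mm across, 90 mm tall, with wands in it. Origin: centre of its underside.
- stone_bowl: Bystander: dark round wooden bowl 120 mm across, 35 mm high, with polished stones. Origin: centre of its underside.
- candle: Bystander: candle jar with wooden cap, 68 mm across, 80 mm tall. Origin: centre of its underside.
Things that resemble listed ones, but are neither listed nor needed, are in the scene too. What is shaped like the case_b but red is not meant. Leave any green look-alike of the case_c alone.

How it is judged (in metres and radians):
On the way:
1. the stiff lid has been tried: raised past 0.9 rad (about 50 degrees) while its case stands on the table (value of joint case_b_lid above 0.9 rad and angle between case_b's own z axis and vertical below 0.1 rad and distance of case_b from where it was at the start of the episode below 0.05 m), for 0.1 s.
At the end, for the whole second after the job is handed in: Free-hinged cases upright within 50 mm of their starts, lids beyond 2.1 rad; the stiff one flat (tilt under 0.07 rad) on the returns tray floor inside its outline (underside 0 to 12 mm above the tray's), lid shut to within 0.1 rad; all at rest (under 0.02 m/s) (value of joint each of case_a_lid, case_c_lid above 2.1 rad and distance of each of case_a, case_c from where it was at the start of the episode below 0.05 m and angle between each of case_a, case_c's own z axis and vertical below 0.08 rad and value of joint case_b_lid below 0.1 rad and angle between case_b's own z axis and vertical below 0.07 rad and z of case_b in the frame of tray between 0 and 0.012 m and x of case_b in the frame of tray between -0.105 and 0.105 m and y of case_b in the frame of tray between -0.083 and 0.083 m and linear speed of each of case_a, case_b, case_c below 0.02 m/s); the robot touches nothing.
It fails at once if a bystander (wand jar, stone bowl, candle) is moved by more than 40 mm (distance of any of wand_jar, stone_bowl, candle from where it was at the start of the episode above 0.04 m).
It fails at once if a case is dropped: moving faster than 0.7 m/s with no finger on it ((linear speed of case_a above 0.7 m/s and contact force between the fingers and case_a below 0.05 N) or (linear speed of case_b above 0.7 m/s and contact force between the fingers and case_b below 0.05 N) or (linear speed of case_c above 0.7 m/s and contact force between the fingers and case_c below 0.05 N)).
It also fails if it takes over 72 s, if anything falls off the work surface, if the arm or the gripper's body presses on something with over 40 N, if the wrist force passes 120 N, or if a joint passes its speed limit or range.

ROBOT

A 7-joint arm with a two-finger parallel gripper is mounted at the origin on the work surface. World frame = base frame: x ahead of the robot, y to its left, z up, the work surface at z = 0. Lengths are in m, angles in degrees, forces in N, time in s.
With the tool pointing down it reaches from about 0.4 to 0.9 m from the base axis. Payload 5.5 kg.
Tool frame: the origin (TCP) lies at the centre of the arm's flange, where the gripper is bolted on; the fingertips stand 178 mm ahead of it and the grasp point (between the pads) lies 159 mm ahead of it; z points along the fingers, y is the direction in which the jaws open and shut (so a half turn about z gives the same grasp; the last joint's range is limited). The gripper opens to 92 mm and grips with 3 to 60 N. Pads are 19 mm wide; open, the fingers measure 130 mm over their backs; the gripper's body (75 mm by 190 mm) begins 47 mm behind the grasp point.
Start: joints at [81.257, 28.699, -24.465, 88.831, 12.651, 65.22, -12.049], TCP at [0.263, -0.595, 0.405] pointing down, gripper open.
Joint ranges: [-164.97, 164.97], [-17.58, 116.51], [-87.97, 89.64], [11.32, 138.91], [-80.73, 260.73], [10.89, 115.49], [-147.41, 147.41]. Speed limits (degrees/s): [147.25, 147.25, 180, 180, 180, 180, 180].

INTERFACE

Orientations are given as [roll, pitch, yaw] about the fixed x, y, z axes, in that order (R = Rz(yaw) Ry(pitch) Rx(roll)).
In Python, from workcell import env gives the robot as it stands. The module is installed in compiled form; this text tells all that it offers.
- The arm moves only by the shell command python3 -m handwheel 'ROWS' [FORCE]. ROWS is JSON, a list of rows, each a list of 5 numbers: the finger opening in mm, from 0 to 91.8, then the shift along the tool's x, y, z in mm, then the turn about the tool's z in rad. In form: [[grip, tx, ty, tz, spin], ...]. A call has 1 to 5 rows; each row is the pose to reach, as a shift and turn from the pose commanded when the call began, along the tool's axes at that moment; what a row does not reach only later rows make up. A row lasts 1/8 s, in which the tool goes at most 62.5 mm and 10.7 degrees, less where a joint would pass 70% of its speed; a pose out of reach is approached as far as the arm can. A call with a gripper value outside its range is refused whole. The fingers move at their own pace and stop on an object; FORCE is the grip in N (left out, the last holds). Time passes only in rows, so rows that repeat a pose let the fingers close. It gives the time, the measured TCP pose, the force and the opening at its end, in the units of the state.
- env.get_state(): the state, without advancing time (a new reading comes with each control period).
- env.camera(name): name is "scene" or "top" or "wrist"; returns a dict with "image" (480x640x3 uint8, red, green, blue), "vfov" (degrees; the focal length in pixels is half the picture's height over the tangent of half this angle, whatever the lens; pixels are square), "cx", "cy" (the principal point, pixels), "position" and "attitude" of the camera in the world. Camera axes: x right, y down, z forward; pixel columns grow to the right and rows downward; lengths in m; the calibration is good to about 2 mm. A picture is of the moment at which its call begins. There is no depth.
- env.hand_in(): hands the job in, once; it reports no verdict.
The state is a dict: "time_s": time; "q": joint angles; "qd": joint speeds; "tau": joint torques, N m; "ee_pos": TCP position; "tool_rot": TCP orientation; "contact_force": force on the tool from outside, world axes, zero at the start; "ft_torque": the same for the moment, N m; "width": finger opening in m.
Only numpy, scipy, OpenCV 4.12 (cv2) and the standard library are available. Lean on these libraries where they do the work, as an engineer would, in place of code of your own. Each camera call takes 0.05 s, during which the arm holds its last target. There are 200 camera calls.

## Working session

There is one attempt and no reset: what is moved stays moved. The work goes in short steps, Python scripts to look and compute and a shell command to move; the robot and the scene stay as the last step left them, time stands still between calls to the robot, and variables do not carry over. Pictures are saved under pics/ and viewed, about 8 in all and at most 12, crops included, and the job is handed in when it is done.

```bash
mkdir -p pics; ls; cat > h.py <<'E'
import numpy as np, cv2
from scipy.spatial.transform import Rotation as R
from workcell import env
def cam(n):
    c=env.camera(n); return c
def save(c,f): cv2.imwrite('pics/'+f,cv2.cvtColor(c['image'],cv2.COLOR_RGB2BGR))
def rot(c):
    a=np.array(c['attitude'],float)
    return a if a.shape==(3,3) else R.from_euler('xyz',a,degrees=True).as_matrix()
def ray(c,u,v):
    f=240/np.tan(np.radians(c['vfov'])/2)
    d=rot(c)@np.array([(u-c['cx'])/f,(v-c['cy'])/f,1]); return np.array(c['position']),d
def onplane(c,u,v,z):
    p,d=ray(c,u,v); return p+d*(z-p[2])/d[2]
def proj(c,P):
    f=240/np.tan(np.radians(c['vfov'])/2)
    q=rot(c).T@(np.array(P)-np.array(c['position'])); return c['cx']+f*q[0]/q[2],c['cy']+f*q[1]/q[2]
E
python3 - <<'E'
from h import *
print(env.get_state())
for n in('top','scene'):
    c=cam(n); save(c,n+'0.png'); print(n,c['vfov'],c['cx'],c['cy'],c['position'],c['attitude'])
E
```

```text
pics
{'time_s': 0.0, 'q': array([ 81.25842116,  28.75355178, -24.45056051,  88.89206733,
        12.65130216,  65.21965112, -12.04817526]), 'qd': array([-0.05601835, -0.05333297, -0.03450886, -0.0744077 ,  0.04738791,
       -0.01370201,  0.0731119 ]), 'tau': array([ 4.92276322e-04, -5.66598630e+01, -5.81549585e+00, -2.79108435e+01,
       -6.84655365e-02,  3.10794334e-02,  1.73744384e-04]), 'ee_pos': array([ 0.26231039, -0.59432923,  0.40367221]), 'tool_rot': array([-1.79887984e+02, -2.06528137e-03,  2.38239338e+01]), 'contact_force': array([ 0.46650231, -0.41708123,  0.13914988]), 'ft_torque': array([-0.00399076, -0.02796062, -0.0276952 ]), 'width': 0.0918677914126534}
top 55.03956511523842 316.2360019981994 232.5777277868275 [ 0.44151441 -0.07801262  1.10041313] [-174.13599813    0.56278746  -91.21380183]
scene 57.63034139481078 321.18122484547035 246.50009896643562 [1.02246416 0.48860814 1.00975457] [-142.83566175    0.24005409  138.51082411]
```

View pics/top0.png

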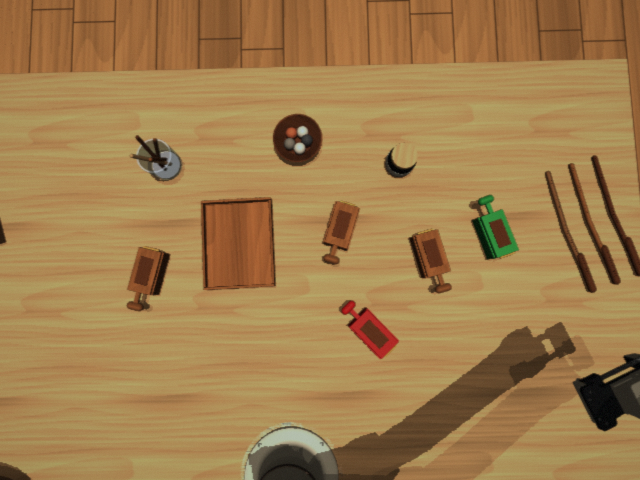

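View pics/scene0.png

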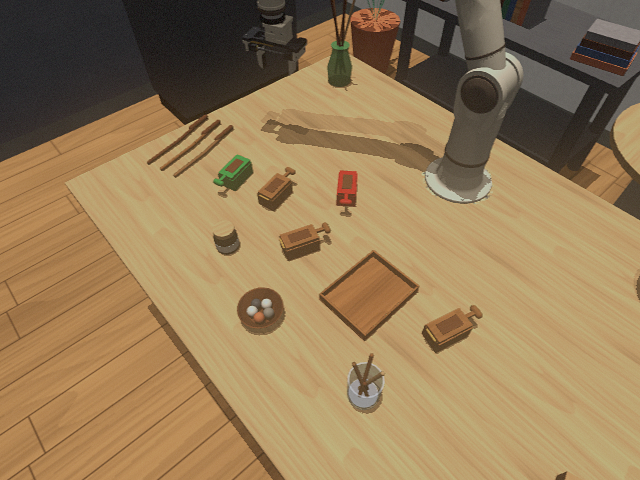

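Candidates in the top view: brown cases at (146,272), (341,227) and (432,255). The look-alikes to leave alone are red at (372,332) and green at (497,232). I choose the three brown ones, then measure them and check with one close crop.

```bash
cat > m.py <<'E'
from h import *
c=cam('top'); im=cv2.cvtColor(c['image'],cv2.COLOR_RGB2BGR); hsv=cv2.cvtColor(im,cv2.COLOR_BGR2HSV)
seeds=[(146,272),(341,227),(432,255)]
crops=[]
for (u,v) in seeds:
    x0,y0=u-45,v-50
    h=hsv[y0:y0+100,x0:x0+90]
    # brown: saturated, darker than table
    m=((h[...,0]<16)&(h[...,1]>120)&(h[...,2]>35)&(h[...,2]<200)).astype(np.uint8)*255
    n,l,s,_=cv2.connectedComponentsWithStats(m); 
    lab=l[50-2:50+2,43:47].max()
    # dark inset panel: darker
    d=((h[...,2]<100)&(h[...,1]>150)).astype(np.uint8)*255
    crop=im[y0:y0+100,x0:x0+90]
    crops.append(np.vstack([cv2.resize(crop,None,fx=2.9,fy=2.9,interpolation=cv2.INTER_CUBIC),cv2.resize(cv2.cvtColor(np.hstack([m,d]),cv2.COLOR_GRAY2BGR),(261,145))]))
    n,l,s,ce=cv2.connectedComponentsWithStats(d)
    k=l[50,45] or 1+np.argmax(s[1:,4])
    (pc,ps,pa)=cv2.minAreaRect(np.argwhere(l==k)[:,::-1].astype(np.float32))
    print((u,v),'panel',ce[k]+[x0,y0],ps,pa,'world',onplane(c,*(ce[k]+[x0,y0]),.056).round(4))
cv2.imwrite('pics/crops.png',np.hstack(crops))
tm=cv2.inRange(im,(0,0,0),(255,255,255))
for uv in [(202,199),(271,198),(275,286),(203,289)]: print('tray',onplane(c,*uv,.03).round(4))
E
python3 m.py
```

```text
(146, 272) panel [143.54317549 270.45125348] (13.096922874450684, 27.8915958404541) 14.03624439239502 world [0.4713 0.3235 0.056 ]
(341, 227) panel [341.14195584 224.41324921] (12.649109840393066, 26.246902465820312) 18.434946060180664 world [ 0.5664 -0.1273  0.056 ]
(432, 255) panel [432.04057971 252.85797101] (27.50095558166504, 12.945135116577148) 72.6459732055664 world [ 0.497  -0.3311  0.056 ]
tray [0.6373 0.198  0.03  ]
tray [0.6359 0.035  0.03  ]
tray [0.4297 0.0281 0.03  ]
tray [0.4263 0.1948 0.03  ]
```

View pics/crops.png

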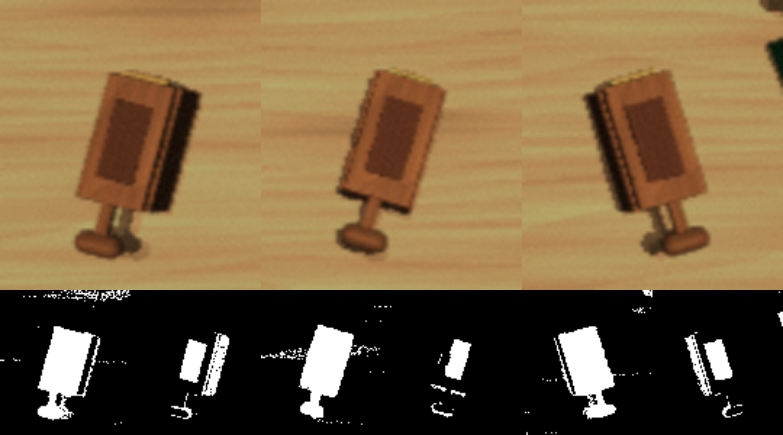

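The crop confirms three brown cases with pulls towards the robot, at about (134.8,305.8), (330.8,259.4) and (443.6,287.8) in the top image.

```bash
python3 - <<'E'
from h import *
c=cam('top')
for n,P,Q in [('L',(143.54,270.45),(134.8,305.8)),('M',(341.14,224.41),(330.8,259.4)),('R',(432.04,252.86),(443.6,287.8))]:
    a=onplane(c,*P,.056); b=onplane(c,*Q,.053); d=(a-b)[:2]; y=np.degrees(np.arctan2(d[1],d[0]))
    print(n,'panel',a.round(3),'pull',b.round(3),'d',np.hypot(*d).round(4),'yaw',y.round(1))
E
```

```text
L panel [0.471 0.323 0.056] pull [0.392 0.343 0.053] d 0.0815 yaw -13.9
M panel [ 0.566 -0.127  0.056] pull [ 0.487 -0.102  0.053] d 0.0831 yaw -17.8
R panel [ 0.497 -0.331  0.056] pull [ 0.418 -0.354  0.053] d 0.0824 yaw 16.2
```

```bash
cat > go.py <<'E'
# usage: go.py x y z(grasp) yaw -> shift in tool axes (mm), spin rad
import sys
from h import *
x,y,z,w=map(float,sys.argv[1:5]); s=env.get_state()
M=R.from_euler('xyz',s['tool_rot'],degrees=True).as_matrix()
d=np.array([x,y,z+.159])-s['ee_pos']
dw=(w-s['tool_rot'][2]+180)%360-180
print('t',s['time_s'],'pos',s['ee_pos'].round(4),'rot',s['tool_rot'].round(2),'w',round(s['width'],4),'F',s['contact_force'].round(2),'->',(M.T@d*1000).round(1),'spin',round(-np.radians(dw),3))
E
python3 -m handwheel '[[91.8,48,-31,20,0.02],[91.8,96,-63,40,0.05],[91.8,144,-94,60,0.08],[91.8,192,-125,80,0.11],[91.8,240,-157,100,0.133]]' 8
python3 -m handwheel '[[91.8,0,0,0,0],[91.8,0,0,0,0]]'
python3 go.py .418 -.354 .055 16.2
python3 - <<'E'
from h import *
c=cam('wrist'); save(c,'w1.png'); print(c['position'],c['attitude'],proj(c,(.418,-.354,.055)),proj(c,(.497,-.331,.056)))
E
```

```text
time_s: 0.82
ee_pos: [0.4194, -0.3526, 0.3043]
tool_rot: [180.0, -0.0, 16.1]
contact_force: [1.2, -0.4, -0.3]
width: 0.0919
time_s: 1.08
ee_pos: [0.4187, -0.3543, 0.3047]
tool_rot: [180.0, 0.0, 16.3]
contact_force: [0.2, 0.9, -0.6]
width: 0.0916
t 1.075 pos [ 0.4187 -0.3543  0.3047] rot [1.7999e+02 3.0000e-02 1.6250e+01] w 0.0916 F [ 0.16  0.91 -0.59] -> [-0.5 -0.5 90.7] spin 0.001
[ 0.4980606  -0.33117901  0.28473377] [ 1.62232533e+02  4.65385581e-02 -7.38240310e+01] (np.float64(316.58368696324317), np.float64(257.9313268347813)) (np.float64(316.4184463363591), np.float64(134.41456046540216))
```

View pics/w1.png

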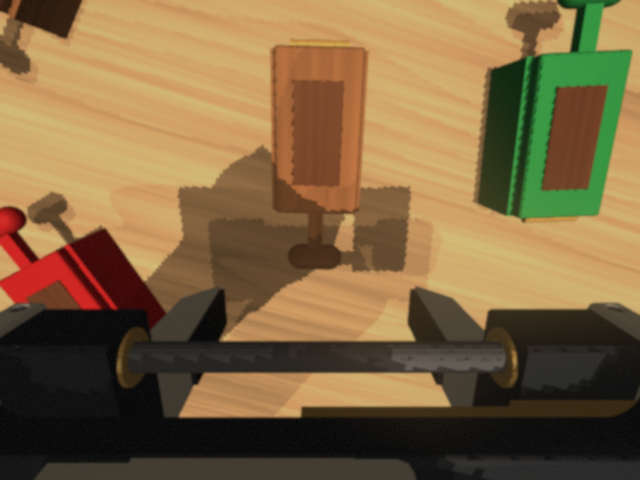

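The pull is at (315,257), predicted (317,258), so the estimate is good. Computing the arc table next.

```bash
python3 - <<'E'
import numpy as np
t=np.arange(21)*.0975; P=np.c_[132.1*(np.cos(.038)-np.cos(t+.038)),-132.1*(np.sin(t+.038)-.038)].round(0)
for k in range(0,20,5): print((P[k+1:k+6]-P[k]).astype(int).tolist())
E
python3 -m handwheel '[[91.8,0,-1,30,0],[91.8,0,-1,60,0],[91.8,-1,-1,85,0],[91.8,-1,-1,92,0],[91.8,-1,-1,92,0]]' 8
python3 -m handwheel '[[30,0,0,0,0],[30,0,0,0,0],[30,0,0,0,0],[30,0,0,0,0]]' 8
python3 go.py .418 -.354 .053 16.2
```

```text
[[1, -13], [3, -25], [7, -38], [12, -50], [18, -61]]
[[7, -11], [15, -21], [24, -30], [34, -39], [44, -46]]
[[11, -6], [23, -11], [35, -15], [48, -18], [61, -20]]
[[13, 0], [25, 1], [38, 3], [51, 7], [63, 11]]
time_s: 1.75
ee_pos: [0.417, -0.3544, 0.2129]
tool_rot: [180.0, 0.0, 16.1]
contact_force: [-0.8, 0.2, 1.0]
width: 0.0917
time_s: 2.25
ee_pos: [0.4176, -0.3534, 0.213]
tool_rot: [180.0, -0.0, 16.2]
contact_force: [-0.3, 0.0, -0.3]
width: 0.0566
t 2.25 pos [ 0.4176 -0.3534  0.213 ] rot [ 1.7997e+02 -1.0000e-02  1.6210e+01] w 0.0566 F [-0.29  0.01 -0.27] -> [0.2 0.7 1. ] spin 0.0
```

```bash

python3 -m handwheel '[[30,0,0,0,0],[30,0,0,0,0],[30,0,0,0,0],[30,0,0,0,0]]' 8
python3 -m handwheel '[[30,1,0,-13,0],[30,3,0,-25,0],[30,7,0,-38,0],[30,12,0,-50,0],[30,18,0,-61,0]]' 8
python3 -m handwheel '[[30,7,0,-11,0],[30,15,0,-21,0],[30,24,0,-30,0],[30,34,0,-39,0],[30,44,0,-46,0]]' 8
python3 -m handwheel '[[30,11,0,-6,0],[30,23,0,-11,0],[30,35,0,-15,0],[30,48,0,-18,0],[30,61,0,-20,0]]' 8
python3 -m handwheel '[[30,13,0,0,0],[30,25,0,1,0],[30,38,0,3,0],[30,51,0,7,0],[30,63,0,11,0]]' 8
```

```text
time_s: 2.75
ee_pos: [0.4174, -0.3532, 0.2127]
tool_rot: [-180.0, 0.0, 16.2]
contact_force: [-0.1, 0.9, 0.7]
width: 0.037
time_s: 3.38
ee_pos: [0.4348, -0.3483, 0.2747]
tool_rot: [180.0, 0.0, 16.2]
contact_force: [-1.0, 0.8, -0.0]
width: 0.0369
time_s: 4.0
ee_pos: [0.4782, -0.3361, 0.3205]
tool_rot: [179.9, -0.1, 16.2]
contact_force: [0.1, -1.2, -2.1]
width: 0.0368
time_s: 4.62
ee_pos: [0.5365, -0.3186, 0.3397]
tool_rot: [-180.0, -0.0, 16.2]
contact_force: [0.2, -1.1, -1.6]
width: 0.037
time_s: 5.25
ee_pos: [0.5969, -0.301, 0.3282]
tool_rot: [-180.0, 0.0, 16.2]
contact_force: [1.0, -0.7, -0.6]
width: 0.037
```

```bash

python3 -m handwheel '[[70,0,0,0,0],[70,0,0,0,0],[70,0,0,0,0],[70,0,0,0,0],[70,0,0,0,0]]' 8
python3 -m handwheel '[[91.8,0,0,-30,0],[91.8,0,0,-60,0],[91.8,0,0,-90,0],[91.8,0,0,-90,0]]' 8
python3 - <<'E'
from h import *
c=cam('wrist'); save(c,'w2.png')
d=cam('scene'); save(d,'s2.png')
# predicted pull position in both views: stiff 1.95 / open 2.3
h=np.array([.497,-.331]);w=np.radians(16.2);u=np.array([np.cos(w),np.sin(w)])
for t in(0,1.95,2.3):
    p=np.r_[h+u*(.05-.1321*np.cos(t+.038)),.046+.1321*np.sin(t+.038)]
    print(t,p.round(3),np.round(proj(c,p)),np.round(proj(d,p)))
a=c['image'];b=d['image'][120:280,160:400]
cv2.imwrite('pics/w2c.png',cv2.cvtColor(np.hstack([cv2.resize(a,(400,300)),cv2.resize(b,(400,300))]),cv2.COLOR_RGB2BGR))
E
```

```text
time_s: 5.88
ee_pos: [0.5959, -0.3016, 0.3289]
tool_rot: [180.0, -0.0, 16.2]
contact_force: [-0.3, -0.8, 0.5]
width: 0.0698
time_s: 6.38
ee_pos: [0.5969, -0.3016, 0.422]
tool_rot: [179.8, -0.2, 16.2]
contact_force: [0.2, -0.1, -0.1]
width: 0.0915
0 [ 0.418 -0.354  0.051] [317. 372.] [289. 170.]
1.95 [ 0.596 -0.302  0.167] [316. 257.] [248. 178.]
2.3 [ 0.633 -0.291  0.141] [316. 198.] [241. 194.]
```

View pics/w2c.png

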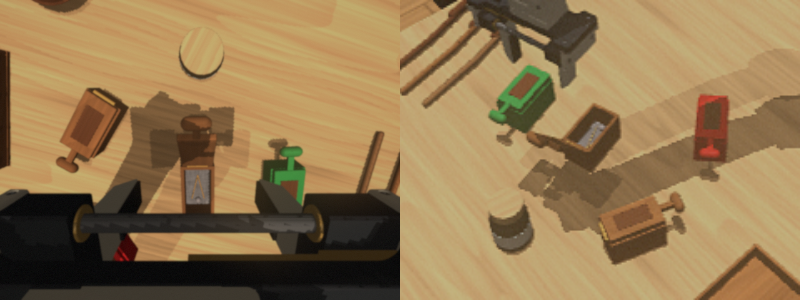

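Wrist pull at about (314,200) and scene pull at about (243,195) match fully open (2.3 rad), so the right case has a free hinge. On to the middle case.

```bash
python3 go.py .487 -.102 .141 -17.8
```

```text
t 6.475 pos [ 0.5958 -0.3014  0.4186] rot [1.7999e+02 1.0000e-02 1.6200e+01] w 0.0915 F [ 0.31  0.41 -0.5 ] -> [ -48.9 -221.9  118.5] spin 0.593
```

```bash

python3 -m handwheel '[[91.8,-10,-45,0,0.12],[91.8,-20,-90,20,0.24],[91.8,-30,-134,50,0.36],[91.8,-40,-178,85,0.48],[91.8,-49,-222,118,0.593]]' 8
python3 -m handwheel '[[91.8,0,0,0,0],[91.8,0,0,0,0]]'
python3 go.py .487 -.102 .053 -17.8
python3 - <<'E'
from h import *
c=cam('wrist'); save(c,'w3.png')
print(proj(c,(.487,-.102,.053)))
hsv=cv2.cvtColor(c['image'],cv2.COLOR_RGB2HSV)
p=c['image'][40:290,220:420]; cv2.imwrite('pics/w3c.png',cv2.cvtColor(p,cv2.COLOR_RGB2BGR))
E
```

```text
time_s: 7.1
ee_pos: [0.4852, -0.1008, 0.2987]
tool_rot: [180.0, 0.1, -18.0]
contact_force: [1.3, -0.5, 0.2]
width: 0.0918
time_s: 7.35
ee_pos: [0.487, -0.1022, 0.3002]
tool_rot: [180.0, 0.0, -17.7]
contact_force: [-0.7, -0.2, 0.7]
width: 0.0917
t 7.35 pos [ 0.487  -0.1022  0.3002] rot [ 1.7999e+02  5.0000e-02 -1.7710e+01] w 0.0917 F [-0.73 -0.25  0.71] -> [-0.  -0.2 88.2] spin 0.002
(np.float64(316.8333145953072), np.float64(258.3039240116948))
```

View pics/w3c.png

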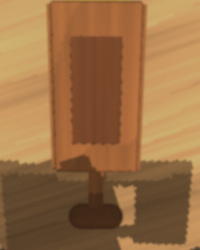

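Pull at (315,255) against (317,258) predicted, within about 2 mm. Grip and lift.

```bash

python3 -m handwheel '[[60,0,0,30,0],[60,1,0,60,0],[60,1,0,83,0],[60,1,0,88,0],[50,1,0,88,0]]' 8
python3 -m handwheel '[[30,0,0,0,0],[30,0,0,0,0],[30,0,0,0,0],[30,0,0,0,0]]' 8
python3 -m handwheel '[[30,1,0,-13,0],[30,3,0,-25,0],[30,7,0,-38,0],[30,12,0,-50,0],[30,18,0,-61,0]]' 8
python3 -m handwheel '[[30,7,0,-11,0],[30,15,0,-21,0],[30,24,0,-30,0],[30,34,0,-39,0],[30,44,0,-46,0]]' 8
python3 -m handwheel '[[30,11,0,-6,0],[30,23,0,-11,0],[30,35,0,-15,0],[30,48,0,-18,0],[30,61,0,-20,0]]' 8
python3 -m handwheel '[[30,13,0,0,0],[30,25,0,1,0],[30,38,0,3,0],[30,51,0,7,0],[30,63,0,11,0]]' 8
python3 -m handwheel '[[70,0,0,0,0],[70,0,0,0,0],[70,0,0,0,0],[70,0,0,0,0],[70,0,0,0,0]]' 8
python3 -m handwheel '[[91.8,0,0,-30,0],[91.8,0,0,-60,0],[91.8,0,0,-90,0],[91.8,0,0,-90,0]]' 8
python3 - <<'E'
from h import *
c=cam('wrist'); save(c,'w4.png')
h=np.array([.566,-.127]);w=np.radians(-17.8);u=np.array([np.cos(w),np.sin(w)])
for t in(0,1.95,2.3):
    p=np.r_[h+u*(.05-.1321*np.cos(t+.038)),.046+.1321*np.sin(t+.038)]
    print(t,p.round(3),np.round(proj(c,p)))
cv2.imwrite('pics/w4c.png',cv2.cvtColor(c['image'][100:400,160:480],cv2.COLOR_RGB2BGR))
E
```

```text
time_s: 8.02
ee_pos: [0.4886, -0.103, 0.2131]
tool_rot: [-180.0, -0.0, -17.8]
contact_force: [0.6, -0.5, 0.2]
width: 0.0537
time_s: 8.52
ee_pos: [0.4886, -0.1023, 0.2135]
tool_rot: [-180.0, -0.1, -17.8]
contact_force: [0.7, -0.7, 6.0]
width: 0.0368
time_s: 9.15
ee_pos: [0.5048, -0.1076, 0.2743]
tool_rot: [180.0, 0.1, -17.8]
contact_force: [-1.1, 1.3, -0.1]
width: 0.0374
time_s: 9.78
ee_pos: [0.5481, -0.1214, 0.3206]
tool_rot: [-180.0, -0.1, -17.8]
contact_force: [-1.4, 0.7, -0.5]
width: 0.0369
time_s: 10.4
ee_pos: [0.6062, -0.1401, 0.3397]
tool_rot: [-180.0, -0.0, -17.8]
contact_force: [-0.7, 1.2, -0.3]
width: 0.0369
time_s: 11.02
ee_pos: [0.6661, -0.1593, 0.3285]
tool_rot: [-180.0, -0.0, -17.8]
contact_force: [0.7, 1.6, 2.8]
width: 0.0369
time_s: 11.65
ee_pos: [0.665, -0.1591, 0.3289]
tool_rot: [180.0, -0.0, -17.8]
contact_force: [0.5, -0.2, -0.2]
width: 0.0697
time_s: 12.15
ee_pos: [0.666, -0.1589, 0.4222]
tool_rot: [-180.0, -0.3, -17.8]
contact_force: [-0.6, -0.1, 0.2]
width: 0.0917
0 [ 0.488 -0.102  0.051] [318. 373.]
1.95 [ 0.665 -0.159  0.167] [318. 258.]
2.3 [ 0.701 -0.17   0.141] [318. 199.]
```

View pics/w4c.png

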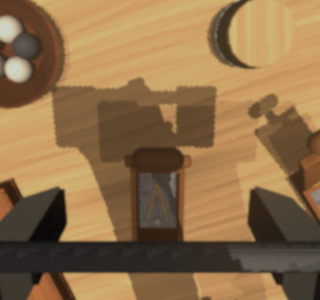

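Pull at (318,258) is exactly where I released it (1.95 rad; the opening shows), so the middle case is stiff. Regrip and shut it.

```bash

python3 -m handwheel '[[70,0,0,30,0],[70,0,0,60,0],[60,0,0,85,0],[60,0,0,90,0],[50,0,0,90,0]]' 8
python3 -m handwheel '[[30,0,0,0,0],[30,0,0,0,0],[30,0,0,0,0],[30,0,0,0,0]]' 8
python3 -m handwheel '[[30,-12,0,-4,0],[30,-25,0,-8,0],[30,-38,0,-10,0],[30,-50,0,-11,0],[30,-63,0,-11,0]]' 8
python3 -m handwheel '[[30,-13,0,2,0],[30,-26,0,5,0],[30,-38,0,9,0],[30,-50,0,14,0],[30,-61,0,20,0]]' 8
python3 -m handwheel '[[30,-10,0,7,0],[30,-20,0,16,0],[30,-29,0,25,0],[30,-37,0,35,0],[30,-44,0,46,0]]' 8
python3 -m handwheel '[[30,-6,0,11,0],[30,-11,0,23,0],[30,-15,0,36,0],[30,-17,0,48,0],[30,-18,0,61,0]]' 8
python3 -m handwheel '[[30,0,0,1,0],[91.8,0,0,1,0],[91.8,0,0,1,0],[91.8,0,0,1,0],[91.8,0,0,1,0]]' 8
python3 -m handwheel '[[91.8,0,0,-45,0],[91.8,0,0,-90,0],[91.8,0,0,-90,0],[91.8,0,0,-90,0]]' 8
python3 - <<'E'
from h import *
c=cam('wrist'); save(c,'w5.png')
print(np.round(proj(c,(.487,-.102,.053))),np.round(proj(c,(.566,-.127,.056))))
cv2.imwrite('pics/w5c.png',cv2.cvtColor(c['image'][40:290,220:420],cv2.COLOR_RGB2BGR))
E
python3 go.py .566 -.127 .03 -17.8
```

```text
time_s: 12.82
ee_pos: [0.665, -0.159, 0.3281]
tool_rot: [-180.0, 0.1, -17.8]
contact_force: [0.6, 0.3, 0.0]
width: 0.0539
time_s: 13.32
ee_pos: [0.6657, -0.1591, 0.3299]
tool_rot: [-180.0, -0.1, -17.8]
contact_force: [0.5, -0.7, 3.0]
width: 0.0366
time_s: 13.95
ee_pos: [0.6042, -0.1393, 0.3399]
tool_rot: [-180.0, 0.0, -17.8]
contact_force: [1.7, 0.6, 0.9]
width: 0.0367
time_s: 14.58
ee_pos: [0.5462, -0.1209, 0.3188]
tool_rot: [-180.0, 0.0, -17.8]
contact_force: [1.9, 0.5, -2.6]
width: 0.0369
time_s: 15.2
ee_pos: [0.5046, -0.1076, 0.273]
tool_rot: [180.0, 0.0, -17.8]
contact_force: [0.9, 0.3, -0.8]
width: 0.0368
time_s: 15.82
ee_pos: [0.4878, -0.1022, 0.2118]
tool_rot: [180.0, 0.0, -17.8]
contact_force: [0.6, 1.7, 8.4]
width: 0.0367
time_s: 16.45
ee_pos: [0.488, -0.1024, 0.2119]
tool_rot: [180.0, -0.0, -17.8]
contact_force: [-0.4, -0.4, 0.6]
width: 0.0721
time_s: 16.95
ee_pos: [0.4877, -0.1024, 0.3015]
tool_rot: [180.0, 0.0, -17.8]
contact_force: [0.3, -1.0, -0.8]
width: 0.0916
[317. 259.] [316. 134.]
t 17.0 pos [ 0.4874 -0.1023  0.3009] rot [ 1.7998e+02  9.0000e-02 -1.7780e+01] w 0.0918 F [-0.57 -0.22  0.03] -> [ 82.6  -0.6 111.8] spin 0.0
```

View pics/w5c.png

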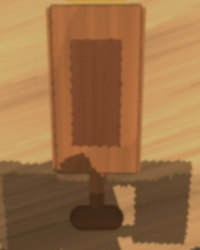

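Shut and in place (pull (315,257)). Grip the case body.

```bash

python3 -m handwheel '[[91.8,40,0,0,0],[91.8,82,0,20,0],[91.8,82,0,60,0],[91.8,82,0,100,0],[91.8,82,0,112,0]]' 25
python3 -m handwheel '[[50,0,0,0,0],[50,0,0,0,0],[50,0,0,0,0],[50,0,0,0,0],[50,0,0,0,0]]' 25
python3 -m handwheel '[[50,0,0,-20,0],[50,0,0,-45,0],[50,0,0,-70,0],[50,0,0,-70,0]]' 25
python3 go.py .547 .114 .105 1.3
```

```text
time_s: 17.62
ee_pos: [0.5638, -0.1268, 0.1856]
tool_rot: [180.0, 0.4, -17.7]
contact_force: [0.7, -0.3, 0.6]
width: 0.0918
time_s: 18.25
ee_pos: [0.5668, -0.1273, 0.1911]
tool_rot: [-180.0, -0.1, -17.8]
contact_force: [-1.6, 0.2, 6.5]
width: 0.0598
time_s: 18.75
ee_pos: [0.5666, -0.1274, 0.2617]
tool_rot: [-180.0, -0.2, -17.8]
contact_force: [-0.2, -0.1, -7.9]
width: 0.06
t 18.75 pos [ 0.5666 -0.1274  0.2617] rot [-179.99   -0.19  -17.78] w 0.06 F [-0.15 -0.07 -7.92] -> [ -92.4 -223.9   -2.6] spin -0.333
```

```bash

python3 -m handwheel '[[50,-8,-18,0,-0.03],[50,-22,-54,0,-0.08],[50,-38,-92,0,-0.14],[50,-54,-130,0,-0.2],[50,-70,-168,0,-0.26]]' 25
python3 -m handwheel '[[50,-12,-30,0,-0.04],[50,-20,-50,0,-0.065],[50,-22,-56,0,-0.073],[50,-22,-56,0,-0.073]]' 25
python3 go.py .547 .114 .038 1.3
```

```text
time_s: 19.38
ee_pos: [0.5492, 0.0562, 0.2583]
tool_rot: [-180.0, 0.2, -2.7]
contact_force: [0.6, 0.4, -7.2]
width: 0.06
time_s: 19.88
ee_pos: [0.5316, 0.1105, 0.2594]
tool_rot: [180.0, 0.0, 1.3]
contact_force: [-0.4, -0.2, -8.8]
width: 0.0596
t 19.875 pos [0.5316 0.1105 0.2594] rot [1.7995e+02 2.0000e-02 1.2800e+00] w 0.0596 F [-0.36 -0.18 -8.8 ] -> [15.5 -3.2 62.4] spin -0.0
```

```bash

python3 -m handwheel '[[50,8,-1,10,0],[50,15,-3,25,0],[50,15,-3,40,0],[50,15,-3,52,0],[50,15,-3,57,0]]' 25
python3 -m handwheel '[[50,0,0,2,0],[50,0,0,4,0],[50,0,0,4,0]]' 25
```

```text
time_s: 20.5
ee_pos: [0.5457, 0.1143, 0.2012]
tool_rot: [180.0, 0.1, 1.3]
contact_force: [-0.4, -0.0, -9.0]
width: 0.0598
time_s: 20.88
ee_pos: [0.5466, 0.1145, 0.1991]
tool_rot: [180.0, -0.0, 1.3]
contact_force: [-0.0, -0.3, -8.6]
width: 0.0601
```

```bash

python3 -m handwheel '[[50,0,0,1,0],[50,0,0,1,0]]' 25
python3 -m handwheel '[[50,0,0,1,0],[50,0,0,1,0]]' 25
python3 -m handwheel '[[50,0,0,1,0],[50,0,0,1,0]]' 25
```

```text
time_s: 21.12
ee_pos: [0.5465, 0.1144, 0.1979]
tool_rot: [180.0, -0.0, 1.3]
contact_force: [-0.3, 0.5, -8.9]
width: 0.0597
time_s: 21.38
ee_pos: [0.5466, 0.1145, 0.1971]
tool_rot: [180.0, -0.0, 1.3]
contact_force: [-2.3, -1.2, -2.8]
width: 0.0598
time_s: 21.62
ee_pos: [0.5466, 0.1146, 0.1971]
tool_rot: [180.0, -0.0, 1.3]
contact_force: [-6.1, -1.6, 8.3]
width: 0.0597
```

```bash

python3 -m handwheel '[[80,0,0,-1,0],[80,0,0,-1,0],[80,0,0,-1,0],[80,0,0,-1,0]]' 8
python3 -m handwheel '[[85,0,0,-25,0],[91.8,0,0,-60,0],[91.8,0,0,-100,0],[91.8,0,0,-110,0],[91.8,0,0,-110,0]]' 8
python3 go.py .392 .343 .141 -13.9
```

```text
time_s: 22.12
ee_pos: [0.5466, 0.1145, 0.1967]
tool_rot: [-180.0, -0.0, 1.3]
contact_force: [-0.0, -1.2, 0.6]
width: 0.08
time_s: 22.75
ee_pos: [0.5467, 0.1144, 0.3071]
tool_rot: [180.0, -0.1, 1.3]
contact_force: [-0.1, -0.7, 0.4]
width: 0.092
t 22.75 pos [0.5467 0.1144 0.3071] rot [ 1.80e+02 -8.00e-02  1.29e+00] w 0.092 F [-0.11 -0.73  0.38] -> [-149.5 -232.1    6.9] spin 0.265
```

```bash

python3 -m handwheel '[[91.8,-30,-46,0,0.05],[91.8,-60,-93,0,0.1],[91.8,-90,-140,2,0.16],[91.8,-120,-186,4,0.21],[91.8,-149,-232,7,0.265]]' 8
python3 -m handwheel '[[91.8,0,0,0,0],[91.8,0,0,0,0]]' 8
python3 go.py .392 .343 .053 -13.9
python3 - <<'E'
from h import *
c=cam('wrist'); save(c,'w6.png')
print(np.round(proj(c,(.392,.343,.053))),np.round(proj(c,(.471,.323,.056))))
d=cam('scene'); save(d,'s6.png')
a=c['image'][20:290,180:450]; b=d['image'][230:365,270:500]
cv2.imwrite('pics/w6c.png',cv2.cvtColor(np.hstack([a,cv2.resize(b,(460,270))]),cv2.COLOR_RGB2BGR))
E
```

```text
time_s: 23.38
ee_pos: [0.4097, 0.3152, 0.2961]
tool_rot: [179.4, 0.5, -12.0]
contact_force: [-1.1, 0.2, -0.6]
width: 0.0919
time_s: 23.62
ee_pos: [0.411, 0.3142, 0.2968]
tool_rot: [179.4, 0.4, -11.9]
contact_force: [0.5, 0.4, 0.1]
width: 0.0921
t 23.625 pos [0.411  0.3142 0.2968] rot [179.39   0.4  -11.86] w 0.0921 F [0.46 0.41 0.14] -> [-23.9 -25.2  84.8] spin 0.036
[279. 291.] [279. 174.]
```

View pics/w6c.png

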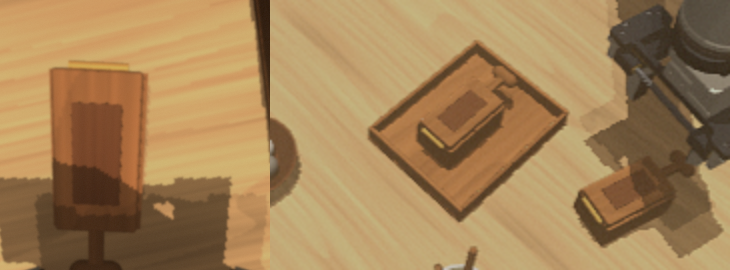

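The reject lies flat in the tray, shut. The arm stopped short of the left case though (TCP .411,.314), so I check the joints.

```bash

python3 -m handwheel '[[91.8,-12,-13,0,0.02],[91.8,-24,-25,0,0.036],[91.8,-24,-25,0,0.036]]' 8
python3 go.py .392 .343 .053 -13.9
python3 -c "
from h import *
print(env.get_state()['q'].round(1))"
```

```text
time_s: 24.1
ee_pos: [0.3938, 0.3432, 0.2978]
tool_rot: [179.5, 0.4, -14.1]
contact_force: [-0.2, 0.2, -0.5]
width: 0.0917
t 24.1 pos [0.3938 0.3432 0.2978] rot [179.5    0.35 -14.09] w 0.0917 F [-0.2   0.18 -0.53] -> [-1.1 -0.1 85.8] spin -0.003
[ -45.7   22.     2.   112.8   -1.1   45.8 -147.1]
```

q7 is at its limit (-147.1), so I turn half round (same grasp) to get clear of it.

```bash

python3 -m handwheel '[[91.8,0,0,0,-0.18],[91.8,0,0,0,-0.36],[91.8,0,0,0,-0.54],[91.8,0,0,0,-0.72],[91.8,0,0,0,-0.9]]' 8 >/dev/null
python3 -m handwheel '[[91.8,0,0,0,-0.18],[91.8,0,0,0,-0.36],[91.8,0,0,0,-0.54],[91.8,0,0,0,-0.72],[91.8,0,0,0,-0.9]]' 8 >/dev/null
python3 -m handwheel '[[91.8,0,0,0,-0.18],[91.8,0,0,0,-0.36],[91.8,0,0,0,-0.54],[91.8,0,0,0,-0.72],[91.8,0,0,0,-0.9]]' 8 >/dev/null
python3 -m handwheel '[[91.8,0,0,0,-0.18],[91.8,0,0,0,-0.36],[91.8,0,0,0,-0.44],[91.8,0,0,0,-0.44],[91.8,0,0,0,-0.44]]' 8
python3 go.py .392 .343 .053 166.1
python3 -c "
from h import *
print(env.get_state()['q'].round(1))"
```

```text
time_s: 26.6
ee_pos: [0.3943, 0.3425, 0.298]
tool_rot: [-179.5, -0.3, 165.6]
contact_force: [0.3, 0.0, -0.6]
width: 0.0916
t 26.6 pos [0.3943 0.3425 0.298 ] rot [-179.52   -0.33  165.64] w 0.0916 F [ 0.26  0.04 -0.6 ] -> [ 1.8  0.6 86. ] spin -0.008
[-13.9  26.5 -37.  111.8  20.8  49.   13.6]
```

```bash

python3 -m handwheel '[[60,1,0,30,-0.008],[60,2,1,60,-0.008],[60,2,1,81,-0.008],[60,2,1,86,-0.008],[50,2,1,86,-0.008]]' 8
python3 -m handwheel '[[30,0,0,0,0],[30,0,0,0,0],[30,0,0,0,0],[30,0,0,0,0]]' 8
python3 go.py .392 .343 .053 166.1
python3 -m handwheel '[[30,-1,0,-13,0],[30,-3,0,-25,0],[30,-7,0,-38,0],[30,-12,0,-50,0],[30,-18,0,-61,0]]' 8
python3 -m handwheel '[[30,-7,0,-11,0],[30,-15,0,-21,0],[30,-24,0,-30,0],[30,-34,0,-39,0],[30,-44,0,-46,0]]' 8
python3 -m handwheel '[[30,-11,0,-6,0],[30,-23,0,-11,0],[30,-35,0,-15,0],[30,-48,0,-18,0],[30,-61,0,-20,0]]' 8
python3 -m handwheel '[[30,-13,0,0,0],[30,-25,0,1,0],[30,-38,0,3,0],[30,-51,0,7,0],[30,-63,0,11,0]]' 8
python3 -m handwheel '[[70,0,0,0,0],[70,0,0,0,0],[70,0,0,0,0],[70,0,0,0,0],[70,0,0,0,0]]' 8
python3 -m handwheel '[[91.8,0,0,-40,0],[91.8,0,0,-90,0],[91.8,0,0,-140,0],[91.8,0,0,-140,0]]' 8
python3 -m handwheel '[[91.8,50,0,0,0],[91.8,110,0,0,0],[91.8,170,0,0,0],[91.8,170,0,0,0]]' 8
```

```text
time_s: 27.22
ee_pos: [0.391, 0.3448, 0.2122]
tool_rot: [-179.5, -0.3, 166.3]
contact_force: [-0.3, 0.2, 0.1]
width: 0.0542
time_s: 27.72
ee_pos: [0.3912, 0.3452, 0.2127]
tool_rot: [-179.6, -0.3, 166.3]
contact_force: [0.1, 0.6, 5.1]
width: 0.0367
t 27.725 pos [0.3912 0.3452 0.2127] rot [-179.6    -0.28  166.34] w 0.0367 F [0.05 0.64 5.1 ] -> [-1.3 -2.   0.7] spin 0.004
time_s: 28.35
ee_pos: [0.4084, 0.3407, 0.2736]
tool_rot: [-179.5, -0.4, 166.4]
contact_force: [-3.2, 0.7, 0.5]
width: 0.0367
time_s: 28.98
ee_pos: [0.4531, 0.3304, 0.3193]
tool_rot: [-179.5, -0.3, 166.3]
contact_force: [-1.8, -1.4, 1.6]
width: 0.0372
time_s: 29.6
ee_pos: [0.5126, 0.3161, 0.3382]
tool_rot: [-179.5, -0.3, 166.3]
contact_force: [-0.9, 1.1, -1.0]
width: 0.0371
time_s: 30.22
ee_pos: [0.5735, 0.3015, 0.3266]
tool_rot: [-179.6, -0.3, 166.3]
contact_force: [1.3, 1.2, 2.3]
width: 0.0367
time_s: 30.85
ee_pos: [0.5723, 0.3016, 0.327]
tool_rot: [-179.5, -0.3, 166.4]
contact_force: [-0.3, -0.1, -1.3]
width: 0.0698
time_s: 31.35
ee_pos: [0.5741, 0.3038, 0.4723]
tool_rot: [-179.9, 0.0, 166.3]
contact_force: [-0.6, 0.9, 0.3]
width: 0.0916
time_s: 31.85
ee_pos: [0.403, 0.3447, 0.4676]
tool_rot: [-179.4, -0.4, 166.8]
contact_force: [1.2, -0.5, -0.0]
width: 0.0915
```

```bash

python3 - <<'E'
from h import *
d=cam('scene'); save(d,'s7.png'); t=cam('top'); save(t,'t7.png')
for n,h,w in(('L',(.471,.323),-13.9),('R',(.497,-.331),16.2)):
  w=np.radians(w);u=np.array([np.cos(w),np.sin(w)])
  for th in(1.95,2.3):
    p=np.r_[np.array(h)+u*(.05-.1321*np.cos(th+.038)),.046+.1321*np.sin(th+.038)]
    print(n,th,np.round(proj(d,p)),np.round(proj(t,p)))
print('case b in tray: expect panel top px',np.round(proj(t,(.547,.114,.062))))
a=d['image'][120:420,140:500]; b=t['image'][100:360,100:540]
cv2.imwrite('pics/f7.png',cv2.cvtColor(np.hstack([a,cv2.copyMakeBorder(b,0,40,0,0,cv2.BORDER_CONSTANT)]),cv2.COLOR_RGB2BGR))
E
```

```text
L 1.95 [421. 320.] [136. 220.]
L 2.3 [405. 332.] [146. 204.]
R 1.95 [248. 178.] [429. 201.]
R 2.3 [241. 194.] [420. 187.]
case b in tray: expect panel top px [235. 235.]
```

View pics/f7.png

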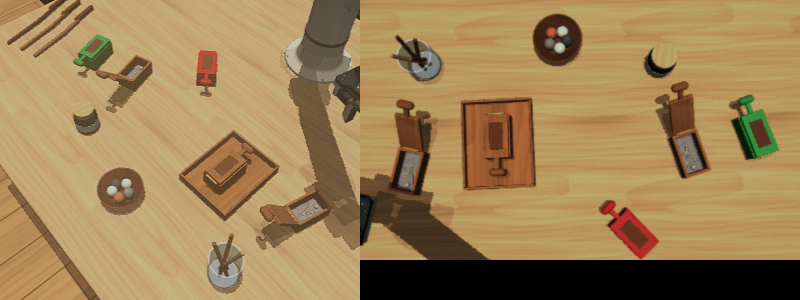

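Top view: left pull at (145,204) and right pull at (421,187) match fully open. The reject's panel at (235,236) is inside the tray, shut. Bystanders are unmoved and the arm is clear.

```bash
python3 -c "
from h import *
print(env.get_state()['time_s'],env.get_state()['contact_force'].round(1)); print(env.hand_in())"
```

```text
31.95 [ 0.3 -0.1 -0.3]
the job is handed in; nothing more can be done
None
```

I raised all three brown lids to about 1.95 rad and let go, then handed the job in at 32 s; it reports no verdict.

- **Left and right cases:** both lids fell fully open by themselves. In the last top view their pulls sit within a pixel of the positions computed for 2.3 rad. Both stand open at their starts.
- **Middle case:** its lid stayed where I released it, so it is the reject. I shut it and set it down on the tray floor until the wrist felt contact. The last pictures show it flat, shut and inside the rim, within a pixel of where I aimed.
- **Other goods:** the jar, bowl, candle and the red and green look-alikes look unmoved. The gripper is clear and reads almost no contact force.

One thing went wrong on the way: the last joint ran into its range limit at the left case. I turned the gripper half round there and worked with a remaining tilt of about 0.5°. No check failed or disagreed at the end.

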